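# Tip the cheese off the chopping station into its container

## Robot

A 6-joint arm with a two-finger parallel gripper is mounted at the origin on a cart in front of the work surface, level with it; the furniture and walls round the work are solid. World frame = base frame: x ahead of the robot, y to its left, z up, the work surface at z = 0. Lengths are in mm, angles in degrees, forces in N, time in s.
With the tool pointing down it reaches from about 350 to 925 mm from the base axis. Payload 6.4 kg.
Tool frame: the origin (TCP) lies between the finger pads; the fingertips stand 17 mm ahead of it and the grasp point (between the pads) lies 2 mm behind it; z points along the fingers, y is the line along which they close (so a half turn about z gives the same grasp; the last joint's range is limited). The gripper opens to 85 mm and grips with 20 to 120 N. Pads are 22 mm wide; open, the fingers measure 114 mm over their backs; the gripper's body (76 mm by 85 mm) begins 54 mm behind the grasp point. The pads swing forward as they close: fully open they stand 13 mm farther back than shut.
Start: joints at [-86.866, 14.043, 89.255, -0, 76.702, -9.975], TCP at [147.43, -633.071, 248.29] pointing down, gripper open.
Joint ranges: [-179.41, 179.41], [-58.25, 129.5], [7.25, 145.43], [-54.29, 234.29], [11.92, 165.04], [-157.13, 157.13]. Speed limits (degrees/s): [147.25, 147.25, 180, 180, 180, 180].

## Interface

Orientations are given as [roll, pitch, yaw] about the fixed x, y, z axes, in that order (R = Rz(yaw) Ry(pitch) Rx(roll)).
In Python, from station import bot, claw, kin, read_state, get_image, look_for, silhouettes gives the robot as it stands. Calls block until the motion is done:
- bot.movep(position, orientation): joint-space move of the TCP to a pose.
- bot.move_straight(position, rot=None, v=150, stop_force=None): straight line of the TCP; rot=None keeps the orientation; v is the mean speed in mm/s. With stop_force (N) it stops when the force on the tool has changed by that much, and returns True; else False.
- bot.goto_joints(angles): joint-space move.
- claw.gripper_open() and claw.close(newtons=None): open the fingers fully, or close them until they stop; newtons is the grip in N (None keeps the last).
- bot.sleep(seconds).
- kin.inverse_kinematics(position, orientation): joint angles nearest the present ones, or None.
- read_state(): the state.
- get_image(name): name is "scene" or "top" or "wrist"; returns a dict with "img" (420x560x3 uint8, red, green, blue), "depth" (420x560 float32, mm along the optical axis (not along the pixel's ray), 0 where there is no reading), "fx", "fy", "cx", "cy" (pixels), "R" (3x3) and "t" (3): a world point X has camera coordinates R X + t. Camera axes: x right, y down, z forward; pixel columns grow to the right and rows downward; lengths in mm; the calibration is good to about 2 mm. A picture is of the moment at which its call begins.
A pose or a line that the arm cannot do raises bot.IKError and nothing moves.
- bot.sign_off(): hands the job in; it is judged then, once.
Trained networks look in a picture, given as the dict that the camera call returned (one of the last four; its "shot" number tells which), for a name from the list of things; names that differ only in an ending like _2 or _b are one class to them, and where a whole thing is asked for, a point or a joint stands for the part that bears it (a point fixed in the world has none). Each returns a list of dicts, best first, with "conf" (0 to 1); they miss things now and then, are a little off and sometimes report something else, mostly with a low value. They report only what shows in the picture. A call takes as long as a camera call. They do not tell look-alikes from the thing itself.
- look_for(label, picture): "point" ([row, column] in pixels, amid what is visible of it).
- silhouettes(label, picture): "pixels" (420x560 bool, what is visible of it) and "point" ([row, column] in pixels, amid what is visible of it).
The state is a dict: "time": time; "joint_pos": joint angles; "qvel": joint speeds; "joint_torque": joint torques, N m; "eef_pos": TCP position; "tool_rot": TCP orientation; "wrist_force": force on the tool from outside, world axes, zero at the start; "torque": the same for the moment, N m; "width": finger opening in mm; "grip_force": force on a finger pad.
Only numpy, scipy, OpenCV 4.12 (cv2) and the standard library are available. Lean on these libraries where they do the work, as an engineer would, in place of code of your own. Each camera call takes 0.05 s, during which the arm holds its last target. There are 200 camera calls.

## Task

Slide the steel container up flush against the front of the tip-up chopping station, centred under the lip of its deck, without ramming it. Then raise the deck by its bar handle, slowly and only until the block of cheese just starts to slide by itself; stop and hold the deck still at that angle while the crumbly block glides (it must not shoot) down into the container, and do not touch it. Lastly lower the deck gently until it lies flat on its frame again and let go, leaving the container in its place and the jar, shaker and mill where they stand.

Things in the scene. Friction and masses are not known exactly. Their poses are not given: they have to be found in the camera images.
- station: Fixed steel frame of the tip-up chopping station. Origin on the worktop below the middle of the deck's hinge line. Its +y axis points out of the flat docking face (the plane y = 0 of this frame, 164 mm wide, 12 to 70 mm above the worktop) to where the container belongs; -y points along the deck to the handle; z up.
- deck (a joint): Angle of the beech chopping deck (180 mm wide, 260 long, 18 thick, 0.75 kg) about its hinge at the docking side, rad: 0 = flat on the frame, grows as the handle end rises, stop at 0.8. It falls back by its own weight if let go. The angle at which the cheese slides is not known beforehand: about 0.17 to 0.45.
- deck_hinge (a point): Middle of the deck's hinge line, 76 mm above the worktop, in the plane of the docking face, at the underside of the deck. The hinge line runs along the station's x. This point turns with the deck.
- deck_handle (a point): Middle of the handle: steel bar, 12 mm diameter, parallel to the hinge, 98 mm free length, 29 mm of open space between bar and deck edge, nothing below it. Deck flat: 283 mm from the hinge line towards the station's -y and 85 mm above the worktop (9 mm above the hinge); it moves on an arc about the hinge.
- deck_lip (a point): Middle of the upper edge of the deck's lip, over which the cheese leaves the deck. Deck flat: 12 mm beyond the docking face, 94 mm above the worktop (the lip's underside at 76 mm, so the container's rim passes below). Axes as the station's, turning with the deck: y points down the deck and off it.
- container: Open stainless steel container, 176 mm (its x) by 108 mm (its y) over the rim, 65 high, 0.32 kg, loose on the worktop. Origin: centre of its underside. Rim 10 mm wide, 6 thick all round, wall below it 3 mm, set 7 mm in: pinch it across the rim or push it. Docked: a long side flush on the docking face, its origin 54 mm out from the face and within 15 mm of the station's middle.
- cheese: Block of hard, crumbly cheese, 60 x 52 mm, 38 high, 0.14 kg, pale yellow with brown rind, on the deck some 150 to 170 mm up from the lip. Origin: centre of its underside. It slides once the deck is steeper than its angle of friction, different each time; a degree or two beyond it, it glides off in about a second or more, far beyond it shoots off.
- jam_jar: Jam jar, 68 mm diameter, 84 mm high, bystander behind the station. Origin at the centre of its underside.
- salt_shaker: Grey salt shaker, 44 mm diameter, 90 mm high, bystander. Origin at the centre of its underside.
- pepper_mill: Dark wooden pepper mill, 58 mm diameter, 170 mm high, bystander. Origin at the centre of its underside.
Not all that is in view belongs to the job. What is shaped like the cheese but green is not meant.

How it is judged (in metres and radians):
On the way, in this order (a step that is already met when the one before it is completed fails the run):
1. the container stands flush against the docking face (gap under 5 mm), within 20 mm of the station's middle and square to it within 0.06 rad, while the deck still lies flat (y of container in the frame of station below 0.059 m and x of container in the frame of station between -0.02 and 0.02 m and angle between the y axis of container and the y axis of station, either way round below 0.06 rad and value of joint deck below 0.03 rad), for 0.2 s.
2. the deck is held still at an angle while the cheese slides down it (value of joint deck above 0.1 rad and velocity of joint deck between -0.06 and 0.06 rad/s and linear speed of cheese above 0.02 m/s and y of cheese in the frame of deck_lip below -0.008 m), for 0.25 s.
3. the cheese has slid off into the container, with the deck still raised (x of cheese in the frame of container between -0.08 and 0.08 m and y of cheese in the frame of container between -0.046 and 0.046 m and z of cheese in the frame of container between -0.005 and 0.058 m and value of joint deck above 0.1 rad), for 0.1 s.
At the end, for the whole second after the job is handed in: The cheese lies at rest inside the container, the container still stands level at the docking face (gap under 10 mm, within 25 mm of the middle, square within 0.10 rad), and the deck lies flat (under 0.03 rad) (x of cheese in the frame of container between -0.08 and 0.08 m and y of cheese in the frame of container between -0.046 and 0.046 m and z of cheese in the frame of container between -0.005 and 0.058 m and y of container in the frame of station below 0.064 m and x of container in the frame of station between -0.025 and 0.025 m and angle between the y axis of container and the y axis of station, either way round below 0.1 rad and value of joint deck below 0.03 rad and linear speed of each of cheese, container below 0.02 m/s and angle between container's own z axis and vertical below 0.05 rad); the robot touches nothing.
It fails at once if the cheese shoots down the deck (faster than 0.4 m/s while still on it) (y of cheese in the frame of deck_lip below -0.008 m and z of cheese in the frame of deck_lip above -0.01 m and linear speed of cheese above 0.4 m/s).
It fails at once if the robot touches the cheese (contact force between any of the fingers, the arm and cheese above 0.3 N).
It fails at once if the container is rammed against the station (over 30 N) (contact force between container and station above 30 N).
It fails at once if the deck is dropped (falls faster than 1 rad/s) (velocity of joint deck below -1 rad/s).
It fails at once if the jam jar, salt shaker or pepper mill is displaced by more than 25 mm or tipped (distance of any of jam_jar, salt_shaker, pepper_mill from where it was at the start of the episode above 0.025 m or angle between any of jam_jar, salt_shaker, pepper_mill's own z axis and vertical above 0.3 rad).
It also fails if it takes over 67 s, if anything falls off the work surface, if the arm or the gripper's body presses on something with over 40 N, if the wrist force passes 120 N, or if a joint passes its speed limit or range.

## Working session

There is one attempt and no reset: what is moved stays moved. The work goes in short steps, each a Python script; the robot and the scene stay as the last script left them, time stands still between calls to the robot, and variables do not carry over. Pictures are saved under pics/ and viewed, at most 10 in all, crops included, and the job is handed in when it is done.

```bash
mkdir -p pics; ls
cat > h.py <<'E'
import numpy as np, cv2
from station import bot, claw, kin, read_state, get_image, look_for, silhouettes
def cloud(p, mask=None):
    d=p["depth"]; m=d>0
    if mask is not None: m&=mask
    v,u=np.nonzero(m); z=d[v,u]
    c=np.c_[(u-p["cx"])/p["fx"]*z,(v-p["cy"])/p["fy"]*z,z]
    return (c-p["t"])@np.array(p["R"])
def save(p,n): cv2.imwrite("pics/"+n,p["img"][:,:,::-1])
E
python3 - <<'E'
from h import *
for n in ["top","scene"]:
    p=get_image(n); save(p,n+"0.png")
    print(n,np.round(-np.array(p["R"]).T@p["t"]))
    for l in ["station","deck","deck_handle","container","cheese","jam_jar","salt_shaker","pepper_mill"]:
        for r in silhouettes(l,p)[:2]:
            c=cloud(p,r["pixels"])
            if len(c)<5: print(l,r["conf"],"few");continue
            print(l,round(r["conf"],2),np.round(r["point"]),len(c),"med",np.round(np.median(c,0)),"lo",np.round(np.percentile(c,3,0)),"hi",np.round(np.percentile(c,97,0)))
print(read_state()["time"])
E
```

```text
pics
top [ 447.  -44. 1047.]
station 0.61 [219. 305.] 7301 med [515. -90.  94.] lo [ 436. -252.   88.] hi [607.  30.  97.]
deck 0.79 [220. 305.] 7212 med [516. -92.  94.] lo [ 438. -253.   90.] hi [607.  28.  97.]
deck_handle 0.72 [219. 303.] 7129 med [515. -90.  94.] lo [ 438. -252.   90.] hi [607.  29.  97.]
container 0.7 [228. 216.] 2826 med [491. 149.   5.] lo [408.  81.   0.] hi [574. 198.  67.]
cheese 0.93 [168. 374.] 480 med [ 662. -277.   38.] lo [ 632. -308.   11.] hi [ 693. -248.   42.]
cheese 0.74 [145. 188.] 614 med [713. 224.  83.] lo [688. 200.  18.] hi [743. 256.  87.]
jam_jar 0.61 [219. 304.] 7134 med [515. -90.  94.] lo [ 438. -251.   90.] hi [607.  29.  97.]
jam_jar 0.55 [144. 183.] 630 med [712. 224.  83.] lo [688. 200.  15.] hi [745. 256.  87.]
salt_shaker 0.54 [141. 275.] 257 med [718. -10.  77.] lo [706. -26.  16.] hi [740.  10.  90.]
pepper_mill 0.66 [142. 221.] 636 med [707. 122. 137.] lo [693. 102.  12.] hi [734. 149. 166.]
scene [217. 619. 645.]
station 0.97 [217. 293.] 5934 med [503. -24.  93.] lo [ 432. -246.   21.] hi [602.  36.  96.]
deck 0.92 [206. 293.] 4709 med [508. -55.  94.] lo [ 434. -254.   81.] hi [606.  36.  96.]
deck_handle 0.69 [206. 294.] 4467 med [505. -52.  94.] lo [ 434. -247.   83.] hi [603.  36.  96.]
container 0.91 [281. 258.] 4691 med [497. 123.  33.] lo [408.  79.   2.] hi [576. 200.  66.]
cheese 0.85 [231. 356.] 573 med [357. -93.  37.] lo [ 332. -141.    4.] hi [381. -85.  40.]
cheese 0.65 [182. 289.] 636 med [ 549. -102.  127.] lo [ 523. -148.   96.] hi [581. -94. 133.]
jam_jar 0.77 [270. 140.] 1061 med [706. 237.  80.] lo [689. 207.  28.] hi [743. 260.  86.]
jam_jar 0.68 [211. 204.] 493 med [720.   1.  47.] lo [708. -22.   1.] hi [745.  11.  88.]
salt_shaker 0.66 [211. 204.] 481 med [720.   2.  48.] lo [708. -35.   1.] hi [781.  11.  88.]
pepper_mill 0.64 [233. 174.] 1352 med [705. 141.  83.] lo [694. 114.   6.] hi [731. 152. 158.]
0.9
```

View pics/top0.png

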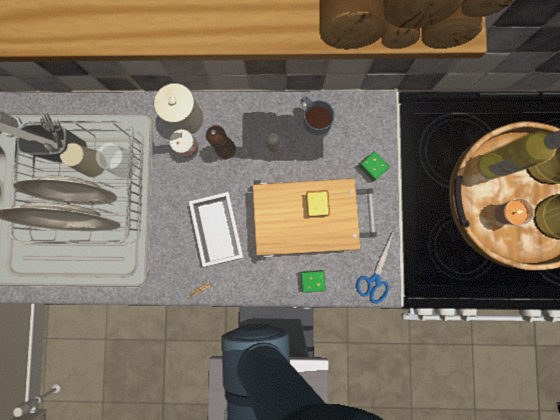

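View pics/scene0.png

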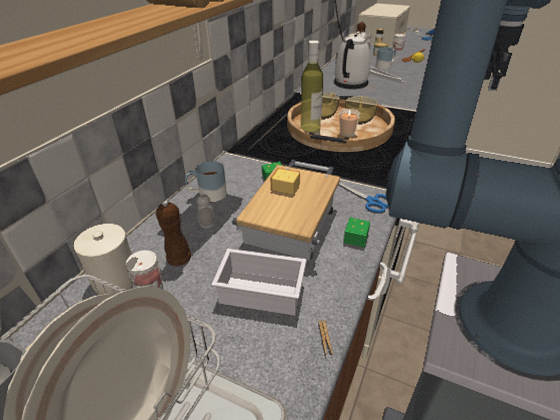

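Run:
```python
from h import *
p=get_image("top"); c=cloud(p)
def rect(n,m):
    q=c[m][:,:2].astype(np.float32); r=cv2.minAreaRect(q); print(n,len(q),np.round(r[0],1),np.round(r[1],1),round(r[2],2)); print(np.round(cv2.boxPoints(r)))
b=lambda x0,x1,y0,y1,z0,z1:(c[:,0]>x0)&(c[:,0]<x1)&(c[:,1]>y0)&(c[:,1]<y1)&(c[:,2]>z0)&(c[:,2]<z1)
rect("deck",b(400,650,-300,60,88,100))
rect("bar",b(400,650,-330,-255,75,100))
rect("rim",b(380,620,50,220,58,72))
rect("cheese",b(450,620,-200,0,120,150))
```

```text
deck 7098 [ 524.3 -114. ] [180.1 302.5] 3.82
[[ 424.   31.]
 [ 445. -271.]
 [ 624. -259.]
 [ 604.   43.]]
bar 152 [ 533.5 -259.6] [118.2  13.7] 3.03
[[ 474. -256.]
 [ 475. -270.]
 [ 593. -263.]
 [ 592. -250.]]
rim 818 [491.4 139.5] [175.9 108.4] 13.78
[[393. 171.]
 [419.  66.]
 [590. 108.]
 [564. 213.]]
cheese 553 [ 552.4 -120.5] [60.9 52.2] 4.24
[[ 520.  -97.]
 [ 524. -149.]
 [ 585. -144.]
 [ 581.  -92.]]
```

The top view shows the container at pixel (216,229), turned about 14°. The deck lies flat at columns 254–358, with the bar at column 371. The yellow cheese is on the deck at (318,204), and the green look-alikes lie on the worktop. The scene view agrees and shows the bar free of obstructions. Next I'll check reachability for the whole plan.

```bash
cat >> h.py <<'E'
from scipy.spatial.transform import Rotation as Ro
SY=np.radians(3.82); ex=np.array([np.cos(SY),np.sin(SY),0]); ey=np.array([-np.sin(SY),np.cos(SY),0]); ez=np.array([0,0,1.])
O=np.array([524.3,-114,0])+139.2*ey; H=O+76*ez
def rpy(R): return Ro.from_matrix(R).as_euler("xyz",degrees=True)
def hpose(th,a=30,s=1,back=0,ahead=2):
    """TCP pose holding the bar at deck angle th; tool a deg below the deck plane; the bar lies `ahead` mm before the TCP"""
    D=Ro.from_rotvec(-th*ex).as_matrix(); a=np.radians(a)
    z=np.cos(a)*ey-np.sin(a)*ez; x=s*ex
    R=D@np.c_[x,np.cross(z,x),z]
    bar=H+D@(-283*ey+9*ez)
    return bar-R[:,2]*(back+ahead), rpy(R)
E
python3 - <<'E'
from h import *
print(O)
for a in (20,30,40,50):
  for s in (1,-1):
    out=[]
    for th,b in((0,90),(0,0),(.25,0),(.5,0)):
        q=kin.inverse_kinematics(*hpose(th,a,s,b)); out.append(None if q is None else np.round(q).astype(int).tolist())
    print(a,s,out)
C=np.array([491.4,139.5,0]);
for y in (13.78,193.78):
    yr=np.radians(13.78); g=C+49*np.array([-np.sin(yr),np.cos(yr),0])
    print(y,g,kin.inverse_kinematics(g+[0,0,58],[180,0,y]),kin.inverse_kinematics(O+103*ey+[0,0,58],[180,0,y-9.96]))
E
```

```text
[515.02619049  24.89073568   0.        ]
20 1 [[-54, 51, 69, 36, 121, 33], [-50, 47, 80, 37, 114, 31], [-48, 33, 86, 32, 107, 34], [-45, 20, 91, 27, 101, 39]]
20 -1 [[-54, 51, 69, 36, 121, -147], [-50, 47, 80, 37, 114, -149], [-48, 33, 86, 32, 107, -146], [-45, 20, 91, 27, 101, -141]]
30 1 [[-53, 44, 73, 31, 114, 32], [-49, 42, 83, 33, 106, 31], [-47, 29, 89, 27, 100, 35], [-43, 16, 94, 21, 94, 41]]
30 -1 [[-53, 44, 73, 31, 114, -148], [-49, 42, 83, 33, 106, -149], [-47, 29, 89, 27, 100, -145], [-43, 16, 94, 21, 94, -139]]
40 1 [[-51, 38, 78, 27, 107, 32], [-48, 37, 86, 29, 99, 31], [-45, 24, 92, 23, 92, 36], [-40, 12, 96, 15, 87, 43]]
40 -1 [[-51, 38, 78, 27, 107, -148], [-48, 37, 86, 29, 99, -149], [-45, 24, 92, 23, 92, -144], [-40, 12, 96, 15, 87, -137]]
50 1 [[-50, 32, 83, 23, 99, 33], [-47, 33, 90, 24, 91, 33], [-43, 20, 95, 17, 85, 39], [-37, 9, 99, 9, 80, 47]]
50 -1 [[-50, 32, 83, 23, 99, -147], [-47, 33, 90, 24, 91, -147], [-43, 20, 95, 17, 85, -141], [-37, 9, 99, 9, 80, -133]]
13.78 [479.72847179 187.08965675   0.        ] [ 8.67410025e+00  1.14008441e+01  1.14861865e+02 -2.54444375e-14
  5.37372909e+01  8.48941003e+01] [ 1.69220580e+00  1.24806134e+01  1.13558925e+02 -2.54444375e-14
  5.39604615e+01  8.78722058e+01]
193.78 [479.72847179 187.08965675   0.        ] [  8.67410025  11.40084407 114.86186506   0.          53.73729086
 -95.10589975] [  1.6922058   12.48061341 113.55892507   0.          53.96046151
 -92.1277942 ]
```

Run:
```python
from h import *
yr=np.radians(13.78); g=np.array([491.4,139.5,58])+49*np.array([-np.sin(yr),np.cos(yr),0])
claw.gripper_open()
bot.movep(g+[0,0,110],[180,0,13.78])
bot.move_straight(g,v=120)
claw.close(40)
s=read_state(); print(s["time"],s["width"],s["grip_force"],s["wrist_force"])
sr=[180,0,3.82]; f=O+103*ey+58*ez
bot.move_straight(f+15*ey,sr,v=60)
hit=bot.move_straight(f-5*ey,v=20,stop_force=7)
s=read_state(); print(hit,(s["eef_pos"]-f)@ey,(s["eef_pos"]-f)@ex,s["wrist_force"],s["width"],s["time"])
p=get_image("top"); save(p,"top1.png")
c=cloud(p); m=(abs(c[:,2]-65)<6)&(abs((c-O)@ex)<130)&((c-O)@ey>14)&((c-O)@ey<135)
q=c[m]; r=cv2.minAreaRect(q[:,:2].astype(np.float32)); print(r)
```

```text
6.025 9.142609242009327 40.82658916711807 [-0.36912999 -1.96215635  3.25974282]
True -2.3349506122082833 0.3587041651691446 [-1.20349188  0.79436943  3.48147101] 9.271243923854186 7.9667
((510.8243408203125, 85.086669921875), (176.1000518798828, 90.09124755859375), 4.39267635345459)
```

View pics/top1.png

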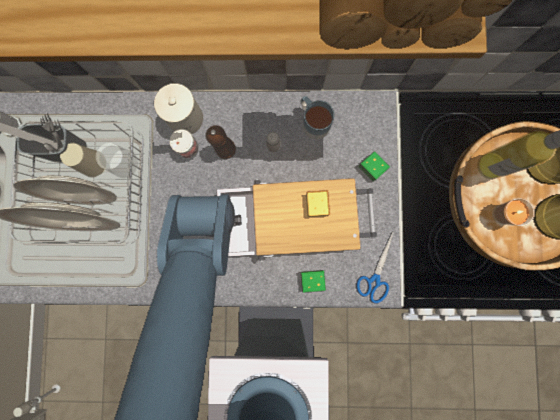

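Contact came at −2.3 mm, and the picture shows the container tucked under the lip, about columns 218–252. I'll release it, check the docking, and go to the handle.

Run:
```python
from h import *
claw.gripper_open()
bot.move_straight(read_state()["eef_pos"]+[0,0,200],v=200)
pos,rot=hpose(0,35,1,90)
bot.movep(pos+[0,0,140],rot)
p=get_image("top"); c=cloud(p); L=(c-O)@np.c_[ex,ey,ez]
q=L[(abs(L[:,2]-65)<6)&(abs(L[:,0])<130)&(L[:,1]>14)&(L[:,1]<135)]
r=cv2.minAreaRect(q[:,:2].astype(np.float32)); print("container x",r[0],r[1],r[2],"far edge",np.percentile(q[:,1],98))
bot.move_straight(pos,rot,v=150)
w=get_image("wrist"); save(w,"wrist.png"); save(get_image("scene"),"scene1.png")
c=cloud(w); L=(c-O)@np.c_[ex,ey,ez]
b=L[(abs(L[:,0])<45)&(L[:,1]<-262)&(L[:,1]>-310)&(abs(L[:,2]-85)<20)]
print("bar med",np.median(b,0),np.percentile(b,3,0),np.percentile(b,97,0),len(b)); print(read_state()["time"],read_state()["wrist_force"])
```

```text
container x (-0.14537811279296875, 61.77894973754883) (176.0038299560547, 93.61878204345703) 0.15263256430625916 far edge 107.65661884822835
bar med [   4.13789446 -290.46511579   87.78429312] [ -41.48912145 -292.34476906   80.97830578] [  42.78362895 -283.59872414   90.38915644] 2003
12.8083 [-0.47372723 -0.43243864  0.89254437]
```

View pics/scene1.png

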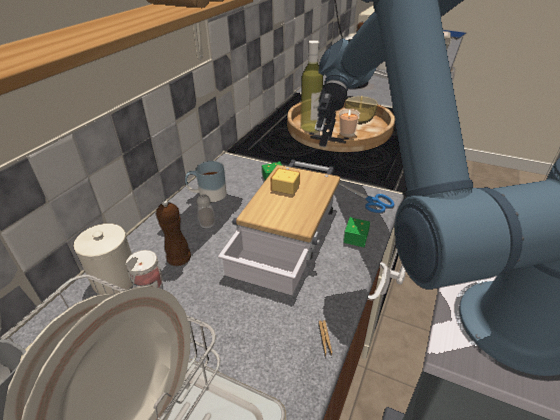

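View pics/wrist.png

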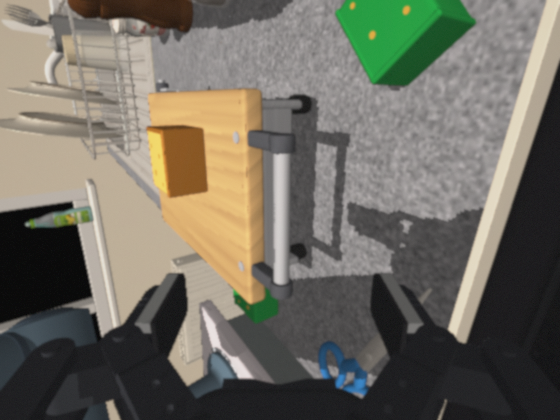

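The container is docked with its far edge at 107.7 mm. The scene view shows it under the lip with the cheese at (285,181), and the wrist view shows the bar clear between the fingers. Now I'll grip the bar and raise the deck in small steps while tracking the cheese.

```bash
cat >> h.py <<'E'
def cheese_y(th):
    p=get_image("scene"); D=Ro.from_rotvec(-th*ex).as_matrix()
    L=(cloud(p)-H)@D@np.c_[ex,ey,ez]
    q=L[(abs(L[:,0])<90)&(L[:,1]>-235)&(L[:,1]<60)&(L[:,2]>32)&(L[:,2]<65)]
    return (np.percentile(q[:,1],90) if len(q)>40 else None), read_state()["time"]
E
python3 - <<'E'
from h import *
K=dict(a=35,s=1,ahead=4)
go=lambda th,v: bot.move_straight(*hpose(th,**K),v=v)
go(0,60); claw.close(60); s=read_state(); print("grip",s["width"],s["grip_force"],s["wrist_force"],s["time"])
print(cheese_y(0))
for th in (.03,.06,.09,.12): go(th,25)
y0,t0=cheese_y(th); print(th,y0,t0,read_state()["wrist_force"])
ref=y0; done=False
while th<.5 and not done:
    th+=.008; go(th,10); bot.sleep(.05)
    y,t=cheese_y(th); print(round(th,3),y and round(y,1),round(t,2))
    while y is None or y-ref>2.5:      # something moved: hold and watch
        yp,tp=y,t; bot.sleep(.1); y,t=cheese_y(th); print("   hold",y and round(y,1),round(t,2))
        if y is None or y>0: done=True; break
        if yp is not None and (y-yp)/(t-tp)<8: break
    if not done: ref=y
bot.sleep(.8); print(cheese_y(th)); s=read_state(); print("th",th,s["time"],s["wrist_force"],s["width"])
open("th.txt","w").write(str(th)); save(get_image("scene"),"scene2.png")
E
```

```text
grip 9.836082642342474 58.4424090385437 [ 1.52065853 -4.58286664 -4.69046475] 15.1083
(np.float64(-123.02790974159488), 15.1583)
0.12 -122.96146130632037 17.175 [ 1.57908556 -5.70960262 -2.50678679]
0.128 -122.9 17.66
0.136 -123.3 18.14
0.144 -123.0 18.62
0.152 -123.1 19.11
0.16 -123.0 19.59
0.168 -123.1 20.07
0.176 -123.0 20.56
0.184 -123.0 21.04
0.192 -123.2 21.52
0.2 -123.1 22.01
0.208 -123.2 22.49
0.216 -123.2 22.98
0.224 -123.2 23.46
0.232 -123.1 23.94
0.24 -123.1 24.43
0.248 -123.2 24.91
0.256 -123.2 25.39
0.264 -123.2 25.88
0.272 -123.2 26.36
0.28 -123.1 26.84
0.288 -123.2 27.32
0.296 -123.1 27.81
0.304 -123.2 28.29
0.312 -123.3 28.77
0.32 -123.2 29.26
0.328 -123.1 29.74
0.336 -123.2 30.23
0.344 -123.1 30.71
0.352 -123.2 31.19
0.36 -123.4 31.68
0.368 -123.2 32.16
0.376 -123.2 32.64
0.384 -123.2 33.12
0.392 -123.2 33.61
0.4 -123.0 34.09
0.408 -123.3 34.58
0.416 -123.2 35.06
0.424 -112.4 35.54
   hold -97.8 35.69
   hold -77.3 35.84
   hold -50.5 35.99
   hold -17.8 36.14
   hold 20.7 36.29
(None, 37.1417)
th 0.42400000000000027 37.1417 [ 0.82425659 -5.9246321  -1.7554071 ] 9.703008262703493
```

View pics/scene2.png

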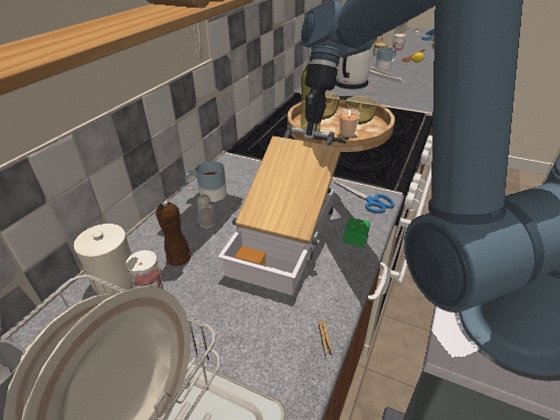

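The cheese glided at no more than about 0.26 m/s and now lies in the container, at (250,257). Now I'll lower the deck, let go and back off.

Run:
```python
from h import *
K=dict(a=35,s=1,ahead=4); th=float(open("th.txt").read())
for t in np.arange(th-.05,.02,-.05): bot.move_straight(*hpose(t,**K),v=50)
bot.move_straight(*hpose(.012,**K),v=20)
print(bot.move_straight(*hpose(-.004,**K),v=8,stop_force=6), read_state()["wrist_force"],read_state()["eef_pos"]-hpose(0,**K)[0])
claw.gripper_open()
pos,rot=hpose(0,35,1,100); bot.move_straight(pos,v=80); bot.move_straight(pos+[0,0,80],v=150)
bot.sleep(.3); s=read_state(); print(s["time"],s["wrist_force"])
p=get_image("top"); save(p,"top2.png"); L=(cloud(p)-O)@np.c_[ex,ey,ez]
q=L[(abs(L[:,2]-65)<6)&(abs(L[:,0])<130)&(L[:,1]>14)&(L[:,1]<135)]
print(cv2.minAreaRect(q[:,:2].astype(np.float32)),np.percentile(q[:,1],98))
for a,b in((-240,-180),(-60,0)):
    d=L[(abs(L[:,0])<70)&(L[:,1]>a)&(L[:,1]<b)]; print("deck z",np.median(d[:,2]))
i=L[(abs(L[:,0])<76)&(L[:,1]>18)&(L[:,1]<95)&(L[:,2]>12)&(L[:,2]<58)]; print("cheese",np.median(i,0),np.percentile(i,97,0),len(i))
```

```text
True [ 0.29540241 -1.15377931  2.65798294] [ 0.05839855 -0.76642409 -1.10772912]
44.5833 [ 0.39462833 -0.66086501 -0.02035101]
((0.1826324462890625, 62.149452209472656), (175.8430633544922, 93.74864959716797), 0.5729710459709167) 108.19948829918349
deck z 94.13629786495059
deck z 94.24912078219889
cheese [27.92905855 67.22366831 54.84620327] [56.70596068 87.04712453 57.7518179 ] 354
```

View pics/top2.png

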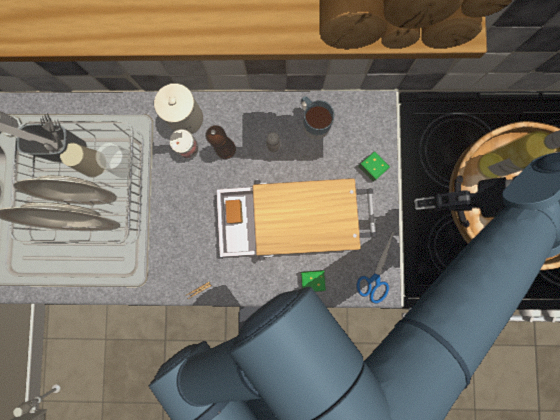

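The deck is flat (z = 94 at both ends). The cheese rests inside the container at (233,211), the container is still docked, and the bystanders haven't moved.

```bash
python3 -c "
from station import bot
print(bot.sign_off())"
```

```text
the job is handed in; nothing more can be done
None
```

The job is handed in, verdict not shown: the container is docked, the cheese glided into it at about 0.42 rad (no faster than roughly 0.26 m/s), and the deck is flat and released.

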